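Offer up the cover plate over the clamp base

ROBOT

A 6-joint arm with a two-finger parallel gripper is mounted at the origin on the work surface. World frame = base frame: x ahead of the robot, y to its left, z up, the work surface at z = 0. Lengths are in m, angles in rad, forces in N, time in s.
With the tool pointing down it reaches from about 0.35 to 0.775 m from the base axis. Payload 5.5 kg.
Tool frame: the origin (TCP) lies at the very end of the fingers, on their centre line; the grasp point (between the pads) lies 19 mm behind it; x points along the fingers, y is the direction in which the jaws open and shut, and the axes are right-handed (so a half turn about x gives the same grasp; the last joint's range is limited). The gripper opens to 85 mm and grips with 20 to 120 N. Pads are 22 mm wide; open, the fingers measure 114 mm over their backs; the gripper's body (76 mm by 85 mm) begins 54 mm behind the grasp point. The pads swing forward as they close: fully open they stand 13 mm farther back than shut.
Start: joints at [1.079, 0.313, 0.046, 1.304, 0, 1.431], TCP at [0.198, 0.54, 0.231] pointing down, gripper open.
Joint ranges: [-2.76, 2.76], [-0.86, 1.69], [-1.03, 1.26], [-2.2, 2.34], [-1.47, 1.5], [-3.14, 3.14]. Speed limits (rad/s): [2.57, 2.57, 3.14, 3.14, 3.14, 3.14].

INTERFACE

Orientations are given as a unit quaternion [w, x, y, z].
In Python, from workcell import env gives the robot as it stands.
- The arm moves only by the tool servo_tool, never from a script. Its argument "increments" is a list of rows, each an object with "offset": the shift along the tool's x, y, z in cm, a list of three; "yaw": the turn about the tool's x in degrees. In form: [{"offset": [x, y, z], "yaw": yaw}, ...]. A call has exactly 8 rows; each row is the pose to reach, as a shift and turn from the pose commanded when the call began, along the tool's axes at that moment; what a row does not reach only later rows make up. A row lasts 1/10 s, in which the tool goes at most 50 mm and 8.59 degrees, less where a joint would pass 70% of its speed; a pose out of reach is approached as far as the arm can. A call with a gripper value outside its range is refused whole. "claw" is the opening, from 0 (shut) to 1 (fully open), set as the call begins (left out, the last holds). The fingers move at their own pace and stop on an object; "force" is the grip in N (left out, the last holds). Time passes only in rows, so rows that repeat a pose let the fingers close, or fill a call up. It gives the time, the measured TCP pose, the force and the opening at its end, in the units of the state.
- env.get_state(): the state, without advancing time (a new reading comes with each control period).
- env.read_camera(name): name is "scene" or "top"; returns (picture, depth): 400x640x3 uint8, red, green, blue; 400x640 float32, m along the optical axis (not along the pixel's ray), 0 where there is no reading.
- env.camera_model(name): a dict with "vertical_fov" (degrees; the focal length in pixels is half the picture's height over the tangent of half this angle, whatever the lens; pixels are square), "cx", "cy" (the principal point, pixels), "world_from_camera" (4x4, takes a point from camera to world coordinates). Camera axes: x right, y up, looking along -z (the intrinsics and any distortion apply to the point x, -y, -z); pixel columns grow to the right and rows downward; lengths in m; the calibration is good to about 2 mm. A picture is of the moment at which its call begins. camera_model takes no time and is no camera call.
- env.hand_in(): hands the job in, once; it reports no verdict.
The state is a dict: "clock": time; "joint_pos": joint angles; "qvel": joint speeds; "tau": joint torques, N m; "tcp_pos": TCP position; "orientation": TCP orientation; "wrist_force": force on the tool from outside, world axes, zero at the start; "ft_torque": the same for the moment, N m; "finger_gap": finger opening in m.
Only numpy, scipy, OpenCV 4.12 (cv2) and the standard library are available. Lean on these libraries where they do the work, as an engineer would, in place of code of your own. Each camera call takes 0.05 s, during which the arm holds its last target.

TASK

Lift the steel punch out of the clamp base and stand it in the wooden tool cup, leaving it there. Then pick up the steel cover plate by its grip bar and hold it level, hovering about 15 mm above the clamp base without touching it, the plate's three holes lined up over the base's three threaded holes (two-hole end over two-hole end) so that each threaded hole shows fully through its plate hole, ready for the screws. Finish while still holding the plate there, motionless, and leave the hammer, the jar and the wooden former where they are.

Things in the scene. Friction and masses are not known exactly. Their poses are not given: they have to be found in the camera images.
- base: Clamp base: grey cast-iron block fixed to the bench, 150 (x) x 100 (y) x 40 high, thin silver plaque on top (under 2 mm proud). Origin at the centre of its underside, z up. Three blind threaded holes, 11 wide, 26 deep: a at x=+55,y=+32, b at x=+55,y=-32, c at x=-55,y=0 (mm). Its yaw is within 0.5 rad of world x; the single hole c is on the robot's side.
- base_hole_a (a point): Centre of the mouth of threaded hole a, on the base's top face, 40 mm above the bench; axes as the base.
- base_hole_b (a point): Centre of the mouth of threaded hole b; axes as the base.
- base_hole_c (a point): Centre of the mouth of threaded hole c (the single-hole end), in which the punch stands at the start; axes as the base.
- plate_grip (a point): Centre of the cover plate's grip bar; axes as the plate, z up. Loose bright steel plate, about 0.45 kg, 150 (x) x 100 (y) x 5 thick, starts flat on the bench left or right of the base, yaw within 0.5 of world x. Dark bar 74 long (x), 14 wide (y), 18 high, on two 12 mm posts at x=+-28; this point is 38 above the plate's underside, bar top 47. Three through holes 19 wide, in the base's pattern.
- plate_hole_a (a point): Centre of the plate's hole a at its underside: plate x=+55,y=+32 mm from the plate's centre; belongs over base hole a. Axes as the plate.
- plate_hole_b (a point): Centre of the plate's hole b at its underside: x=+55,y=-32; belongs over base hole b.
- plate_hole_c (a point): Centre of the plate's hole c at its underside: x=-55,y=0 (single-hole end); belongs over base hole c.
- punch_center (a point): Half-way up the loose steel punch (about 0.12 kg), 130 long: round body 13 thick and 110 long above a 9 mm shank 20 long. Starts upright, shank down in base hole c, shoulder resting on the base's top, its upper end 150 above the bench. This point is 65 from either end; z along the punch towards its thick upper end.
- cup: Round wooden tool cup fixed to the bench on the side of the base away from the cover plate: 42 mm outside, 34 mm inside diameter, 75 high, inner floor at 6 mm, foot disc 60 mm wide. Origin at the centre of its underside on the bench.
- cup_rim (a point): Centre of the cup's mouth, 75 mm above the bench.
- jar: Bystander: glass jar with steel cap, 60 mm wide, 75 high, beyond the base on the left; origin under its centre.
- hammer_grip (a point): Bystander: hammer lying beyond the base, 220 mm long; this point is on its handle.
- former: Bystander: dark wooden block 75 x 75 x 40 with a round black dome 26 mm high on it, beyond the base on the right; origin under its centre.
Things that resemble listed ones, but are neither listed nor needed, are in the scene too. What is shaped like the cup but turquoise is not meant. What is shaped like the base but red is not meant.

How it is judged:
By the outcome, as a careful person would: the job done as asked, in the order asked, and still so for the second after the job is handed in, while the arm keeps its last pose, push and grip.
It also fails if it takes over 59 s, if anything falls off the work surface, if the arm or the gripper's body presses on something with over 40 N, if the wrist force passes 120 N, or if a joint passes its speed limit or range.

## Working session

There is one attempt and no reset: what is moved stays moved. The work goes in short steps, Python scripts to look and compute and a tool call to move; the robot and the scene stay as the last step left them, time stands still between calls to the robot, and variables do not carry over. Pictures are saved under pics/ and viewed, and the job is handed in when it is done.

Besides the shell and the picture viewer there is one more tool, called after "Emit:" as name(argument=value, ...), one argument or row to a line, values as JSON. servo_tool: Moves the arm, as the interface text tells. Its arguments: {"type":"object","properties":{"increments":{"type":"array","items":{"type":"object","properties":{"offset":{"type":"array","items":{"type":"number"}},"yaw":{"type":"number"}}}},"claw":{"type":"number"},"force":{"type":"number"}},"required":["increments"]}

```bash
ls; mkdir -p pics; cat > h.py <<'E'
import numpy as np, cv2
from workcell import env
def snap(name,tag):
    p,d=env.read_camera(name); np.savez(f'{tag}.npz',p=p,d=d); cv2.imwrite(f'pics/{tag}.png',p[:,:,::-1]); return p,d
E
python3 - <<'E'
from h import *
for n in('scene','top'):
    snap(n,n+'0'); print(env.camera_model(n))
print(env.get_state())
E
```

```text
pics
{'vertical_fov': 55.530411036206324, 'cx': 321.7268742532325, 'cy': 200.6609599807249, 'world_from_camera': array([[ 0.53677489, -0.56883935,  0.62313281,  1.1470298 ],
       [ 0.84372121,  0.35953669, -0.39858236, -0.36224917],
       [ 0.00269022,  0.73969937,  0.67293209,  0.65955113],
       [ 0.        ,  0.        ,  0.        ,  1.        ]])}
{'vertical_fov': 49.26322733171091, 'cx': 311.96388130670016, 'cy': 201.9680045533406, 'world_from_camera': array([[ 0.01475092,  0.98132652, -0.19178287,  0.39973834],
       [-0.99984378,  0.01260836, -0.01238744,  0.00470063],
       [-0.00973805,  0.19193564,  0.9813592 ,  1.18727632],
       [ 0.        ,  0.        ,  0.        ,  1.        ]])}
{'clock': 0.1, 'joint_pos': array([ 1.07939201e+00,  3.13957515e-01,  4.51217395e-02,  1.30362143e+00,
       -2.73147929e-05,  1.43119937e+00]), 'qvel': array([-0.00107319, -0.00150617,  0.0024426 , -0.0002475 ,  0.00049674,
       -0.00018554]), 'tau': array([ 1.47731556e-03, -4.81723380e+01,  2.99244940e+01,  1.27149385e-02,
       -2.16676563e-04,  6.39009698e-06]), 'tcp_pos': array([0.19794226, 0.53937469, 0.23049165]), 'orientation': array([ 0.69602201,  0.12318096,  0.69636806, -0.1243034 ]), 'wrist_force': array([-0.0154444 ,  0.60705688, -0.07778607]), 'ft_torque': array([ 0.02214421,  0.03146265, -0.01300604]), 'finger_gap': 0.08528776117096296}
```

View pics/scene0.png

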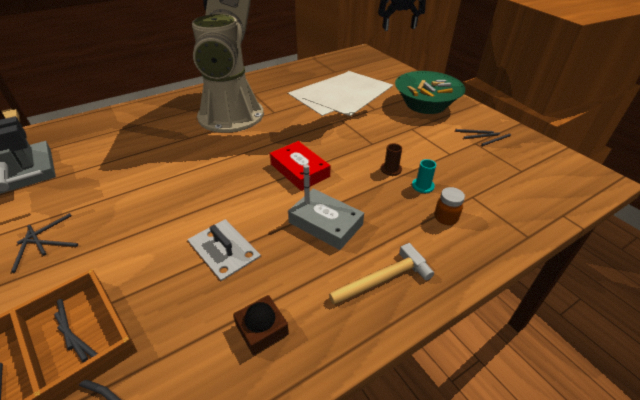

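View pics/top0.png

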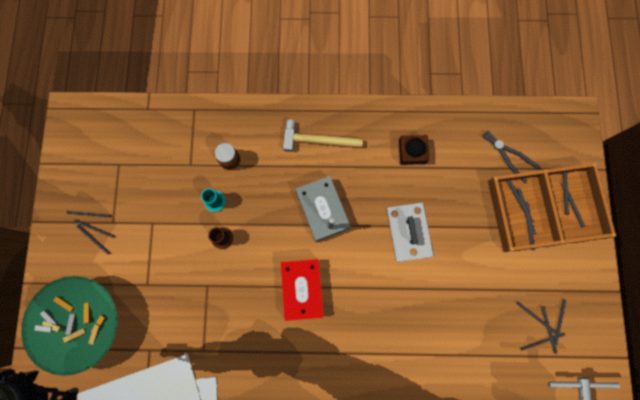

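The top view shows a grey base at (324,208), with the red look-alike at (301,289). The plate is at (410,232). The brown cup is at (220,237) and the turquoise one at (212,200). The base that fits the description is the grey one holding the punch, and the cup that fits is the brown wooden one. I'll confirm both in enlarged crops.

```bash
python3 - <<'E'
import cv2
t=cv2.imread('pics/top0.png'); s=cv2.imread('pics/scene0.png')
cv2.imwrite('pics/c1.png',cv2.resize(t[170:270,195:305][:, :],None,fx=5,fy=5,interpolation=cv2.INTER_CUBIC))
cv2.imwrite('pics/c2.png',cv2.resize(t[170:270,290:440],None,fx=5,fy=5,interpolation=cv2.INTER_CUBIC))
cv2.imwrite('pics/c3.png',cv2.resize(s[140:290,180:380],None,fx=4,fy=4,interpolation=cv2.INTER_CUBIC))
cv2.imwrite('pics/c4.png',cv2.resize(s[130:230,370:480],None,fx=5,fy=5,interpolation=cv2.INTER_CUBIC))
E
```

```text
(no output)
```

View pics/c1.png

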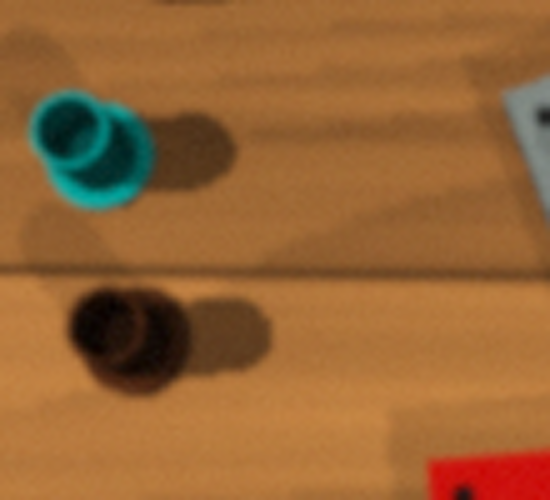

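View pics/c2.png

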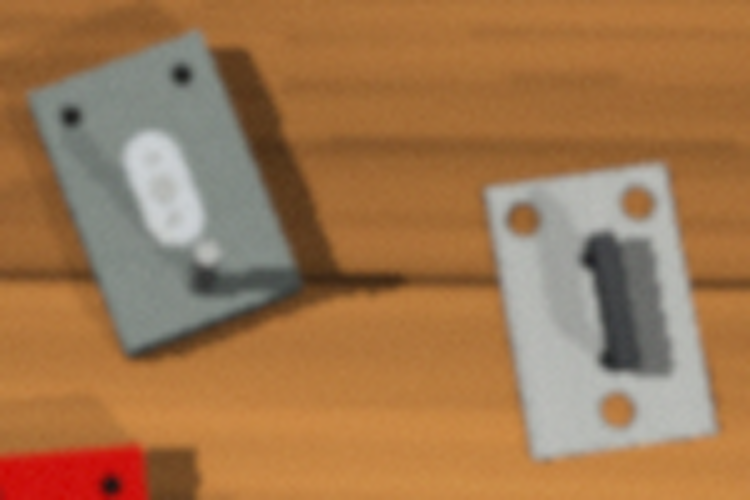

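View pics/c3.png

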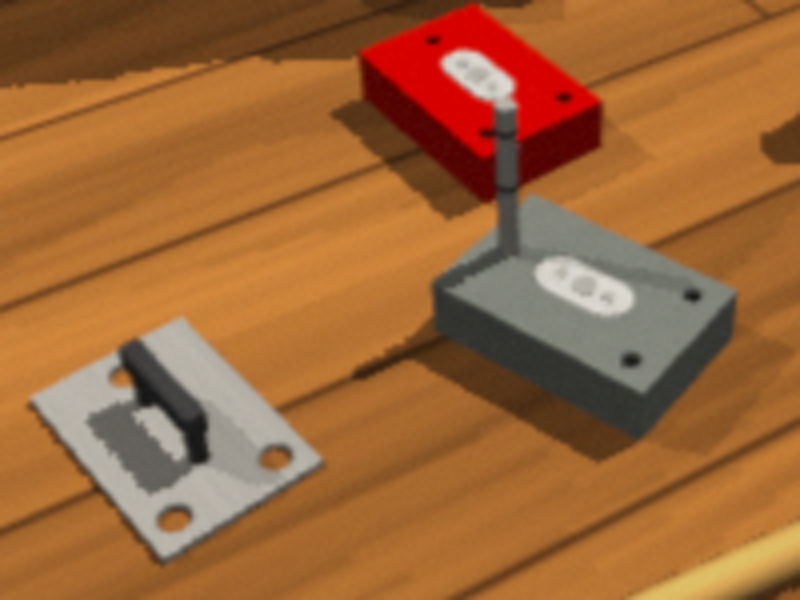

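View pics/c4.png

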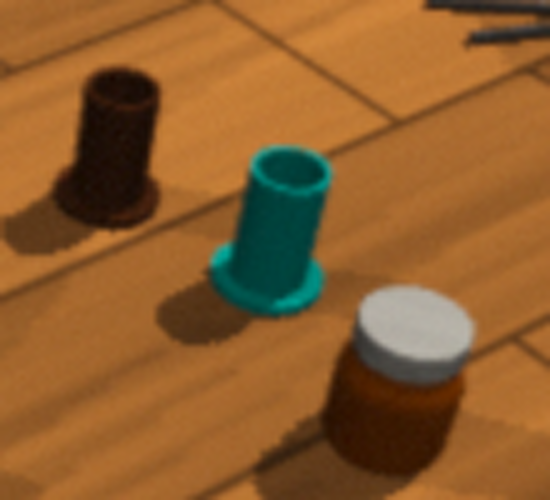

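The crops confirm it. The grey base carries the punch in its near hole c, and the brown cup has clear space around it. The plate's single-hole end is nearest the robot, the same way round as the base. Next I'll measure them.

```bash
cat >> h.py <<'E'
M={n:env.camera_model(n) for n in('scene','top')}
def ray(n,u,v):
    m=M[n]; f=200/np.tan(np.radians(m['vertical_fov'])/2); T=m['world_from_camera']
    d=T[:3,:3]@np.array([(u-m['cx'])/f,-(v-m['cy'])/f,-1]); return T[:3,3],d
def onz(n,u,v,z):
    o,d=ray(n,u,v); return o+d*(z-o[2])/d[2]
def proj(n,P):
    m=M[n]; f=200/np.tan(np.radians(m['vertical_fov'])/2); T=m['world_from_camera']
    c=T[:3,:3].T@(np.asarray(P)-T[:3,3]); return m['cx']+f*c[0]/-c[2], m['cy']-f*c[1]/-c[2]
def tri(u1,u2):
    A=[];b=[]
    for n,u in(('scene',u1),('top',u2)):
        o,d=ray(n,*u); d=d/np.linalg.norm(d); Q=np.eye(3)-np.outer(d,d); A.append(Q); b.append(Q@o)
    A=np.vstack(A); b=np.hstack(b); x=np.linalg.lstsq(A,b,rcond=None)[0]
    return x, np.linalg.norm(A@x-b)
def cen(g,u,v,r,thr,dark=True):
    "weighted centroid of dark blob near u,v"
    u0,v0=int(round(u)),int(round(v)); w=g[v0-r:v0+r+1,u0-r:u0+r+1].astype(float)
    w=np.clip(thr-w,0,None) if dark else np.clip(w-thr,0,None)
    Y,X=np.mgrid[v0-r:v0+r+1,u0-r:u0+r+1]; return (w*X).sum()/w.sum(),(w*Y).sum()/w.sum()
E
python3 - <<'E'
from h import *
np.set_printoptions(precision=4,suppress=True)
T=np.load('top0.npz')['p'];S=np.load('scene0.npz')['p']
gT=T.max(2);gS=S.max(2)   # max channel
# base holes
def c2(u,v):return 290+u/5-.4,170+v/5-.4
def c3(u,v):return 180+u/4-.4,140+v/4-.4
bh={}
for n,t,s in(('a',(71,116),(693,295)),('b',(182,74),(630,360))):
    ct=cen(gT,*c2(*t),3,85); cs=cen(gS,*c3(*s),3,85)
    print('base',n,ct,cs,onz('top',*ct,.04),onz('scene',*cs,.04),tri(cs,ct))
# plate holes: saturation mask (wood)
sat=lambda I:(I.max(2).astype(int)-I.min(2))
for n,t,s in(('a',(523,219),(276,457)),('b',(638,203),(175,517)),('c',(618,410),(122,378))):
    ct=cen(sat(T),*c2(*t),4,40,False); cs=cen(sat(S),*c3(*s),4,40,False)
    print('plate',n,ct,cs,onz('top',*ct,.003),onz('scene',*cs,.003),tri(cs,ct))
# rect outlines
hT=cv2.cvtColor(T,cv2.COLOR_RGB2HSV)
m=((sat(T)<35)&(gT>70)).astype(np.uint8)
k,l,st,c=cv2.connectedComponentsWithStats(m)
for i in range(1,k):
    if st[i,4]>500:print(i,st[i],c[i])
m=((sat(S)<35)&(gS>50)).astype(np.uint8)
k,l,st,c=cv2.connectedComponentsWithStats(m)
for i in range(1,k):
    if st[i,4]>500:print('S',i,st[i],c[i])
print(T[208,315],T[200,212],sat(T)[195:245:5,300:350:5])
E
```

```text
base a (np.float64(303.7906976744186), np.float64(192.9031007751938)) (np.float64(352.67540983606557), np.float64(213.47868852459015)) [0.6485 0.0415 0.04  ] [0.6495 0.042  0.04  ] (array([0.6489, 0.0419, 0.0394]), np.float64(0.000625870985881986))
base b (np.float64(325.92703862660943), np.float64(184.46781115879827)) (np.float64(337.4060773480663), np.float64(229.64364640883977)) [ 0.6726 -0.0178  0.04  ] [ 0.6733 -0.0173  0.04  ] (array([ 0.6729, -0.0175,  0.0396]), np.float64(0.0005473450489716927))
plate a (np.float64(394.178145087236), np.float64(213.59595959595958)) (np.float64(248.44184687317357), np.float64(254.47749853886617)) [ 0.6015 -0.2067  0.003 ] [ 0.602  -0.2063  0.003 ] (array([ 0.6017, -0.2065,  0.0028]), np.float64(0.0003751619053262101))
plate b (np.float64(417.04882017900735), np.float64(210.24084621643613)) (np.float64(223.17740384615385), np.float64(269.95913461538464)) [ 0.6117 -0.2696  0.003 ] [ 0.6122 -0.2696  0.003 ] (array([ 0.6118, -0.2696,  0.0026]), np.float64(0.00016914606336674323))
plate c (np.float64(413.01581920903953), np.float64(251.651977401129
[... 553 characters left out ...]
  141   55   52 1194] [ 28.0025 165.3752]
S 71 [ 289  153   75   97 2866] [324.1912 213.805 ]
S 99 [ 188  220   72   60 2088] [223.1667 249.0647]
S 104 [400 243  34  38 509] [416.5835 261.3124]
S 119 [ 55 299  42  60 580] [ 71.0517 333.8897]
[117 124 120] [  1 106  99] [[  8   7   7   8   7   8   9   7  60  69]
 [  9   8   7   4   5   8   7   8  30  51]
 [ 70   8   8   7   4   5   9   7   7  60]
 [ 88   9  10   6   5   4   7   8   6  51]
 [ 96  28   9   5   4   5   7   8   8  13]
 [103  87   8   7   7   9   6   7   7   8]
 [ 80  73   7   9   7   7   2   5   6   4]
 [121 119  76   6   8   7   8   7   6  33]
 [120 119 110  10   7   8  12  61  89 118]
 [117 117 118  28  42  75 111 117 116 116]]
```

```bash
python3 - <<'E'
from h import *
np.set_printoptions(precision=4,suppress=True)
T=np.load('top0.npz')['p'];S=np.load('scene0.npz')['p']
f=lambda o,k:(lambda u,v:(o[0]+u/k-.4,o[1]+v/k-.4))
c1=f((195,170),5);c2=f((290,170),5);c3=f((180,140),4);c4=f((370,130),5)
print('punch top',tri(c3(506,104),c2(207,250)),onz('top',*c2(207,250),.15),'exp',proj('top',(.5589,-.029,.15)),c2(207,250),proj('scene',(.5589,-.029,.15)),c3(506,104))
print('cup rim',tri(c4(122,89),c1(107,328)),onz('top',*c1(107,328),.075),onz('scene',*c4(122,89),.075))
print('cup foot',onz('top',*c1(138,342),.003))
for t,z in (((604,242),.047),((622,362),.047)): print('bar end',onz('top',*c2(*t),z))
print('bar scene',[onz('scene',*c3(*t),.047) for t in((133,347),(195,413))])
# cup rim mask scene
d=np.load('top0.npz')['d'];ds=np.load('scene0.npz')['d'];print((d>0).mean())
# depth-based rim/ foot
def cloud(n,d):
    v,u=np.mgrid[0:400,0:640]; m=M[n]; F=200/np.tan(np.radians(m['vertical_fov'])/2); W=m['world_from_camera']
    P=np.stack([(u-m['cx'])/F*d,-(v-m['cy'])/F*d,-d],-1); return P@W[:3,:3].T+W[:3,3]
for n,D in(('top',d),('scene',ds)):
    C=cloud(n,D); 
    sel=(D>0)&(abs(C[...,0]-.53)<.12)&(abs(C[...,1]-.25)<.12)&(C[...,2]>.06)&(C[...,2]<.09)&(C[...,0]<.57)
    p=C[sel]; print(n,len(p),p.min(0),p.max(0))
    (x,y),r=cv2.minEnclosingCircle(p[:,:2].astype(np.float32)); print(x,y,r)
    sel=(D>0)&(np.hypot(C[...,0]-.5523,C[...,1]+.247)<.06)&(C[...,2]>.04)&(C[...,2]<.055)
    p=C[sel]; print('bar',len(p),p.mean(0),cv2.minAreaRect(p[:,:2].astype(np.float32)*1000))
    sel=(D>0)&(np.hypot(C[...,0]-.559,C[...,1]+.029)<.03)&(C[...,2]>.06)
    p=C[sel]; print('punch',len(p),p.mean(0),p[:,2].max())
E
```

```text
punch top (array([ 0.5599, -0.0284,  0.1507]), np.float64(0.00032110359159040177)) [ 0.5599 -0.0286  0.15  ] exp (np.float64(331.16928803946803), np.float64(220.00032132484841)) (331.0, 219.6) (np.float64(305.5358406085677), np.float64(165.72467166409652)) (306.1, 165.6)
cup rim (array([0.5278, 0.2648, 0.0736]), np.float64(0.001294877323253132)) [0.5271 0.2637 0.075 ] [0.5295 0.2642 0.075 ]
cup foot [0.5279 0.263  0.003 ]
bar end [ 0.5828 -0.2413  0.047 ]
bar end [ 0.5195 -0.2489  0.047 ]
bar scene [array([ 0.522 , -0.2501,  0.047 ]), array([ 0.5862, -0.2396,  0.047 ])]
0.9960390625
top 107 [0.5097 0.2453 0.0602] [0.5488 0.2857 0.0797]
0.5300210118293762 0.26623278856277466 0.021150387823581696
bar 151 [ 0.5532 -0.2449  0.0464] ((553.205078125, -245.22634887695312), (72.63458251953125, 15.16900634765625), 8.757277488708496)
punch 47 [ 0.557  -0.0274  0.1261] 0.1514874674020914
scene 164 [0.5089 0.242  0.06  ] [0.5499 0.2842 0.0779]
0.5284338593482971 0.26270923018455505 0.02249729447066784
bar 181 [ 0.556  -0.247   0.0466] ((553.3680419921875, -246.27041625976562), (73.1148452758789, 14.374783515930176), 9.109268188476562)
punch 186 [ 0.5619 -0.0308  0.1096] 0.15127431275214642
```

```bash
cat >> h.py <<'E'
from scipy.spatial.transform import Rotation as Ro
np.set_printoptions(precision=4,suppress=True)
def tool():
    s=env.get_state(); q=s['orientation']; R=Ro.from_quat(np.r_[q[1:],q[0]]).as_matrix(); return s,R
def go(P,yaw_y=None):
    "offset cm in tool axes to P; yaw deg so that tool y lies along world angle yaw_y (mod pi)"
    s,R=tool(); o=R.T@(np.asarray(P)-s['tcp_pos'])*100
    print('tcp',s['tcp_pos'],'offset',o.round(2),'yawY',np.degrees(np.arctan2(R[1,1],R[0,1])).round(2),'Rx',R[:,0],'q',s['joint_pos'],'t',s['clock'],'gap',s['finger_gap'],'F',s['wrist_force'])
    if yaw_y is not None:
        # turn about x: y->cos y+sin z
        t=np.array([np.cos(yaw_y),np.sin(yaw_y),0]); a=np.degrees(np.arctan2(t@R[:,2],t@R[:,1])); print('yaw',a,'or',a-180*np.sign(a))
E
python3 - <<'E'
from h import *
go((.5595,-.0287,.18),0.384+np.pi/2)
go((.5595,-.0287,.103))
s,R=tool();print(R)
E
```

```text
tcp [0.1979 0.5394 0.2305] offset [  5.11 -40.86  53.52] yawY 69.84 Rx [-0.0008 -0.0015 -1.    ] q [ 1.0794  0.314   0.0451  1.3036 -0.      1.4312] t 0.1 gap 0.08528776117096296 F [-0.0154  0.6071 -0.0778]
yaw -42.1586937165537 or 137.8413062834463
tcp [0.1979 0.5394 0.2305] offset [ 12.81 -40.85  53.52] yawY 69.84 Rx [-0.0008 -0.0015 -1.    ] q [ 1.0794  0.314   0.0451  1.3036 -0.      1.4312] t 0.1 gap 0.08528776117096296 F [-0.0154  0.6071 -0.0778]
[[-0.0008  0.3446  0.9388]
 [-0.0015  0.9388 -0.3446]
 [-1.     -0.0016 -0.0002]]
```

Emit:
servo_tool(
  increments=[
    {"offset": [0.6,-3,3.9],"yaw": -5},
    {"offset": [1.2,-6,7.8],"yaw": -10},
    {"offset": [1.8,-9,11.7],"yaw": -15},
    {"offset": [2.4,-12,15.6],"yaw": -20},
    {"offset": [3,-15,19.5],"yaw": -25},
    {"offset": [3.5,-18,23.4],"yaw": -30},
    {"offset": [4,-21,27.3],"yaw": -36},
    {"offset": [4.5,-24,31.2],"yaw": -42},
  ],
  claw=1,
)

```text
clock: 0.9
tcp_pos: [0.4088, 0.2051, 0.186]
orientation: [0.694, -0.135, 0.694, 0.136]
wrist_force: [1.5, 0.1, 0.7]
finger_gap: 0.0859
```

```bash
python3 -c "
from h import *
go((.5595,-.0287,.18),0.384+np.pi/2)"
```

```text
tcp [0.4088 0.2051 0.186 ] offset [  0.59 -27.34   5.17] yawY 112.1 Rx [-0.0001  0.0001 -1.    ] q [ 0.2892  0.1073 -0.3275  1.1361  0.0002 -0.0965] t 0.9 gap 0.08591673666346154 F [1.46   0.061  0.6703]
yaw 0.09649831009519406 or -179.9035016899048
```

Emit:
servo_tool(
  increments=[
    {"offset": [0.1,-4.5,0.9],"yaw": 0},
    {"offset": [0.2,-9,1.8],"yaw": 0},
    {"offset": [0.3,-13.5,2.6],"yaw": 0},
    {"offset": [0.4,-18,3.5],"yaw": 0},
    {"offset": [0.5,-22,4.2],"yaw": 0},
    {"offset": [0.6,-25.5,4.8],"yaw": 0},
    {"offset": [0.6,-27.3,5.2],"yaw": 0},
    {"offset": [0.6,-27.3,5.2],"yaw": 0},
  ],
)

```text
clock: 1.7
tcp_pos: [0.5591, -0.0289, 0.1796]
orientation: [0.694, -0.133, 0.695, 0.133]
wrist_force: [-0.4, 0.5, 0.4]
finger_gap: 0.0858
```

```bash
python3 -c "
from h import *
go((.5595,-.0287,.106),0.384+np.pi/2)
snap('scene','s1')
d=cv2.imread('pics/s1.png');cv2.imwrite('pics/s1c.png',cv2.resize(d[60:260,220:420],None,fx=3,fy=3))"
```

```text
tcp [ 0.5591 -0.0289  0.1796] offset [7.36 0.   0.05] yawY 111.67 Rx [-0.0005  0.0001 -1.    ] q [-0.1951  0.3041 -0.0943  1.1728  0.     -0.5733] t 1.7 gap 0.0858366412922429 F [-0.4175  0.5276  0.3934]
yaw -0.3284737830145232 or 179.67152621698548
```

View pics/s1c.png

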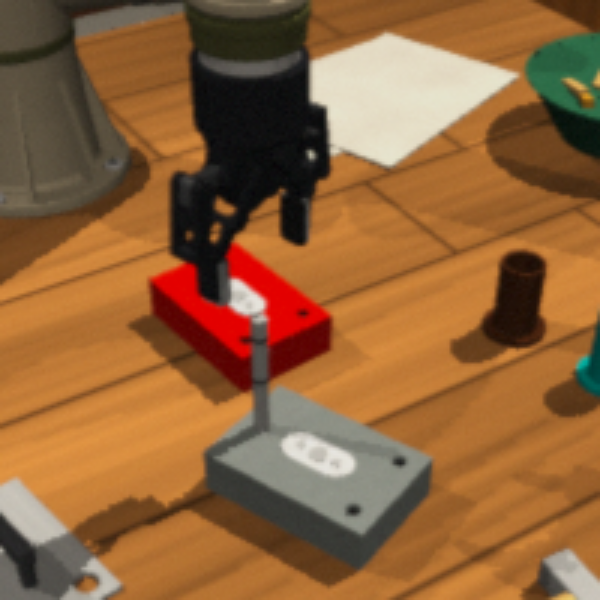

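The open fingers straddle the punch, whose tip is at crop pixel (262,318). Descending and closing.

Emit:
servo_tool(
  increments=[
    {"offset": [1.5,0,0],"yaw": 0},
    {"offset": [3,0,0],"yaw": 0},
    {"offset": [4.5,0,0],"yaw": 0},
    {"offset": [6,0,0],"yaw": 0},
    {"offset": [7,0,0],"yaw": 0},
    {"offset": [7.4,0,0],"yaw": 0},
    {"offset": [7.4,0,0],"yaw": 0},
    {"offset": [7.4,0,0],"yaw": 0},
  ],
)

```text
clock: 2.55
tcp_pos: [0.5585, -0.0267, 0.1069]
orientation: [0.695, -0.134, 0.694, 0.134]
wrist_force: [0.6, 0.8, 1.1]
finger_gap: 0.085
```

Emit:
servo_tool(
  increments=[
    {"offset": [0,0,0],"yaw": 0},
    {"offset": [0,0,0],"yaw": 0},
    {"offset": [0,0,0],"yaw": 0},
    {"offset": [0,0,0],"yaw": 0},
    {"offset": [0,0,0],"yaw": 0},
    {"offset": [0,0,0],"yaw": 0},
    {"offset": [0,0,0],"yaw": 0},
    {"offset": [0,0,0],"yaw": 0},
  ],
  claw=0,
  force=40,
)

```text
clock: 3.35
tcp_pos: [0.5583, -0.0272, 0.1064]
orientation: [0.694, -0.134, 0.694, 0.134]
wrist_force: [0.2, -1.2, 1.5]
finger_gap: 0.0119
```

```bash
python3 -c "
from h import *
go((.5595,-.0287,.18))
snap('scene','s2')
d=cv2.imread('pics/s2.png');cv2.imwrite('pics/s2c.png',cv2.resize(d[60:260,220:420],None,fx=3,fy=3))"
```

```text
tcp [ 0.5583 -0.0272  0.1064] offset [-7.36 -0.19  0.06] yawY 111.84 Rx [ 0.0003 -0.0002 -1.    ] q [-0.1922  0.3501 -0.2171  1.0033 -0.0002 -0.5733] t 3.35 gap 0.011888557310968613 F [ 0.2235 -1.1559  1.5059]
```

View pics/s2c.png

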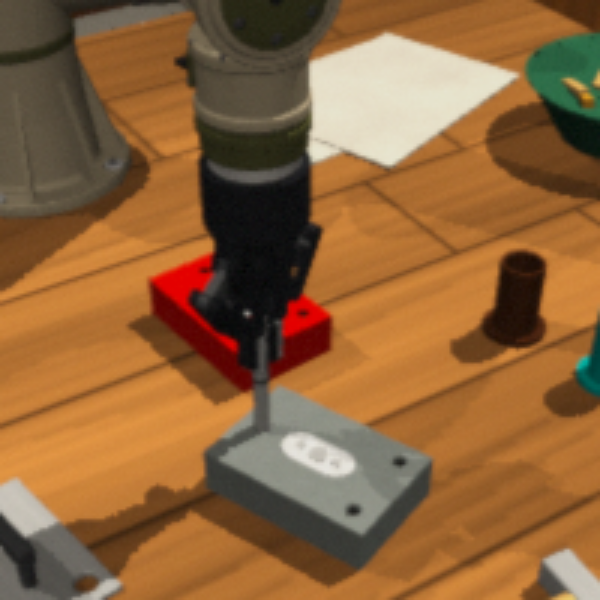

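The fingers have closed on the punch with a gap of 12 mm. Lifting straight up.

Emit:
servo_tool(
  increments=[
    {"offset": [-0.7,0,0],"yaw": 0},
    {"offset": [-1.7,0,0],"yaw": 0},
    {"offset": [-3,0,0],"yaw": 0},
    {"offset": [-4.5,0,0],"yaw": 0},
    {"offset": [-6,0,0],"yaw": 0},
    {"offset": [-7.5,0,0],"yaw": 0},
    {"offset": [-8.5,0,0],"yaw": 0},
    {"offset": [-9,0,0],"yaw": 0},
  ],
)

```text
clock: 4.2
tcp_pos: [0.5588, -0.0271, 0.1981]
orientation: [0.695, -0.134, 0.694, 0.134]
wrist_force: [0.1, -0.3, -1.6]
finger_gap: 0.0119
```

```bash
python3 -c "
from h import *
go((.528,.264,.196))"
```

```text
tcp [ 0.5588 -0.0271  0.1981] offset [ 0.2  28.16  7.97] yawY 111.85 Rx [ 0.0022 -0.0002 -1.    ] q [-0.192   0.2926 -0.0641  1.2119  0.0002 -0.5733] t 4.2 gap 0.011867786043744008 F [ 0.1214 -0.343  -1.5968]
```

Emit:
servo_tool(
  increments=[
    {"offset": [0,3,0.8],"yaw": 0},
    {"offset": [0,7,2],"yaw": 0},
    {"offset": [0,11.5,3.2],"yaw": 0},
    {"offset": [0,16,4.5],"yaw": 0},
    {"offset": [0,20.5,5.8],"yaw": 0},
    {"offset": [0,24.5,7],"yaw": 0},
    {"offset": [0,27,7.7],"yaw": 0},
    {"offset": [0,28.2,8],"yaw": 0},
  ],
)

```text
clock: 5.0
tcp_pos: [0.5266, 0.2669, 0.1959]
orientation: [0.694, -0.135, 0.694, 0.135]
wrist_force: [-0.9, -0.3, -1.6]
finger_gap: 0.0114
```

Emit:
servo_tool(
  increments=[
    {"offset": [0,0,0],"yaw": 0},
    {"offset": [0,0,0],"yaw": 0},
    {"offset": [0,0,0],"yaw": 0},
    {"offset": [0,0,0],"yaw": 0},
    {"offset": [0,0,0],"yaw": 0},
    {"offset": [0,0,0],"yaw": 0},
    {"offset": [0,0,0],"yaw": 0},
    {"offset": [0,0,0],"yaw": 0},
  ],
)

```text
clock: 5.8
tcp_pos: [0.5276, 0.2643, 0.1964]
orientation: [0.694, -0.134, 0.694, 0.134]
wrist_force: [-0.4, 0.2, -1.0]
finger_gap: 0.0122
```

```bash
python3 -c "
from h import *
go((.528,.264,.196))
snap('scene','s3');snap('top','t3')
d=cv2.imread('pics/s3.png')[70:210,330:470];e=cv2.imread('pics/t3.png')[150:290,150:290]
cv2.imwrite('pics/s3c.png',cv2.resize(np.hstack([d,e]),None,fx=2.8,fy=2.8))"
```

```text
tcp [0.5276 0.2643 0.1964] offset [ 0.04 -0.05  0.02] yawY 111.83 Rx [ 0.0001  0.0001 -1.    ] q [ 0.3285  0.3538  0.0178  1.2346  0.0001 -0.0525] t 5.8 gap 0.012206682897889317 F [-0.3999  0.2041 -0.9813]
```

View pics/s3c.png

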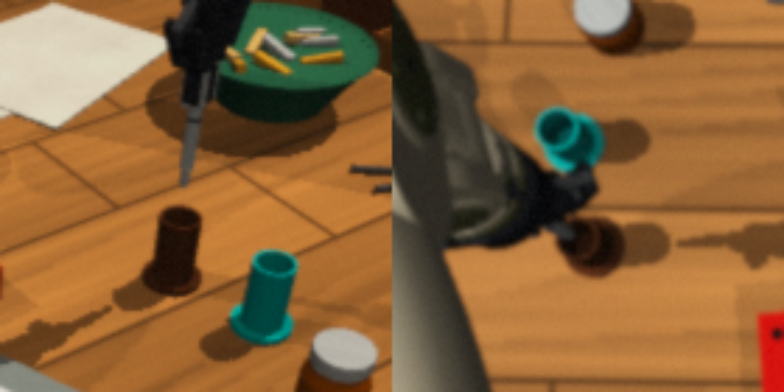

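```bash
python3 -c "
from h import *
print(proj('scene',(.528,.264,.110)),proj('scene',(.528,.264,.15)), proj('scene',(.528,.264,.075)))
print('tip seen',330+184/2.8,70+185/2.8,'lower body',330+189/2.8,70+140/2.8)
print(onz('scene',330+184/2.8,70+185/2.8,.11))"
```

```text
(np.float64(395.28266191034913), np.float64(136.11388548333065)) (np.float64(397.34840826484447), np.float64(122.84755980387189)) (np.float64(393.5638133793276), np.float64(147.15241611249928))
tip seen 395.7142857142857 136.07142857142856 lower body 397.5 120.0
[0.5285 0.2651 0.11  ]
```

The punch tip is at scene (395.7,136.1) and should be at (395.3,136.1), so it is centred over the cup. Lowering it.

Emit:
servo_tool(
  increments=[
    {"offset": [1,0,0],"yaw": 0},
    {"offset": [2.5,0,0],"yaw": 0},
    {"offset": [4,0,0],"yaw": 0},
    {"offset": [5.5,0,0],"yaw": 0},
    {"offset": [7,0,0],"yaw": 0},
    {"offset": [8.5,0,0],"yaw": 0},
    {"offset": [9.5,0,0],"yaw": 0},
    {"offset": [10,0,0],"yaw": 0},
  ],
)

```text
clock: 6.7
tcp_pos: [0.5267, 0.2643, 0.0947]
orientation: [0.694, -0.134, 0.695, 0.134]
wrist_force: [0.3, -0.5, -1.6]
finger_gap: 0.0119
```

Emit:
servo_tool(
  increments=[
    {"offset": [0,0,0],"yaw": 0},
    {"offset": [0,0,0],"yaw": 0},
    {"offset": [0,0,0],"yaw": 0},
    {"offset": [0.1,0,0],"yaw": 0},
    {"offset": [0.1,0,0],"yaw": 0},
    {"offset": [0.1,0,0],"yaw": 0},
    {"offset": [0.1,0,0],"yaw": 0},
    {"offset": [0.1,0,0],"yaw": 0},
  ],
)

```text
clock: 7.5
tcp_pos: [0.5275, 0.2645, 0.0954]
orientation: [0.694, -0.134, 0.694, 0.134]
wrist_force: [-0.5, 0.4, -0.8]
finger_gap: 0.0119
```

```bash
python3 -c "
from h import *
go((.528,.264,.094))
snap('scene','s4')
d=cv2.imread('pics/s4.png')[70:210,330:470]
cv2.imwrite('pics/s4c.png',cv2.resize(d,None,fx=4,fy=4))"
```

```text
tcp [0.5275 0.2645 0.0954] offset [ 0.14 -0.06  0.03] yawY 111.84 Rx [ 0.0001  0.0001 -1.    ] q [ 0.3287  0.4144 -0.1492  1.0071  0.0001 -0.0525] t 7.5 gap 0.011924693252797844 F [-0.4527  0.3801 -0.7591]
```

View pics/s4c.png

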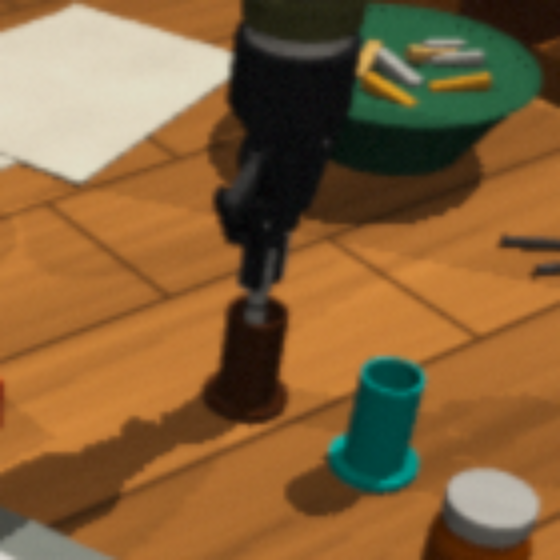

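The punch is inside the cup mouth. I'll go down another 2 mm and release.

Emit:
servo_tool(
  increments=[
    {"offset": [0.2,0,0],"yaw": 0},
    {"offset": [0.2,0,0],"yaw": 0},
    {"offset": [0.2,0,0],"yaw": 0},
    {"offset": [0.2,0,0],"yaw": 0},
    {"offset": [0.2,0,0],"yaw": 0},
    {"offset": [0.2,0,0],"yaw": 0},
    {"offset": [0.2,0,0],"yaw": 0},
    {"offset": [0.2,0,0],"yaw": 0},
  ],
)

```text
clock: 8.35
tcp_pos: [0.5275, 0.2645, 0.0933]
orientation: [0.694, -0.134, 0.694, 0.134]
wrist_force: [-0.7, -0.8, -1.8]
finger_gap: 0.0119
```

Emit:
servo_tool(
  increments=[
    {"offset": [0,0,0],"yaw": 0},
    {"offset": [0,0,0],"yaw": 0},
    {"offset": [0,0,0],"yaw": 0},
    {"offset": [0,0,0],"yaw": 0},
    {"offset": [0,0,0],"yaw": 0},
    {"offset": [0,0,0],"yaw": 0},
    {"offset": [0,0,0],"yaw": 0},
    {"offset": [0,0,0],"yaw": 0},
  ],
  claw=0.8,
)

```text
clock: 9.15
tcp_pos: [0.5275, 0.2645, 0.0933]
orientation: [0.694, -0.134, 0.694, 0.134]
wrist_force: [0.9, 0.1, -0.9]
finger_gap: 0.0681
```

Emit:
servo_tool(
  increments=[
    {"offset": [-0.5,0,0],"yaw": 0},
    {"offset": [-1.5,0,0],"yaw": 0},
    {"offset": [-3,0,0],"yaw": 0},
    {"offset": [-5,0,0],"yaw": 0},
    {"offset": [-7,0,0],"yaw": 0},
    {"offset": [-9,0,0],"yaw": 0},
    {"offset": [-10.5,0,0],"yaw": 0},
    {"offset": [-11,0,0],"yaw": 0},
  ],
)

```text
clock: 9.95
tcp_pos: [0.5287, 0.2649, 0.2063]
orientation: [0.696, -0.134, 0.693, 0.134]
wrist_force: [0.8, -0.5, 0.5]
finger_gap: 0.0681
```

```bash
python3 -c "
from h import *
go((.5525,-.2465,.15),0.162+np.pi/2)
snap('scene','s5')
d=cv2.imread('pics/s5.png')[70:210,330:470]
cv2.imwrite('pics/s5c.png',cv2.resize(d,None,fx=4,fy=4))"
```

```text
tcp [0.5287 0.2649 0.2063] offset [  5.56 -48.35 -16.84] yawY 111.85 Rx [ 0.0041  0.0015 -1.    ] q [ 0.3287  0.349   0.0352  1.2527  0.0001 -0.0525] t 9.95 gap 0.0681257420562971 F [ 0.7748 -0.5366  0.4628]
yaw 12.563156445923338 or -167.43684355407666
```

View pics/s5c.png

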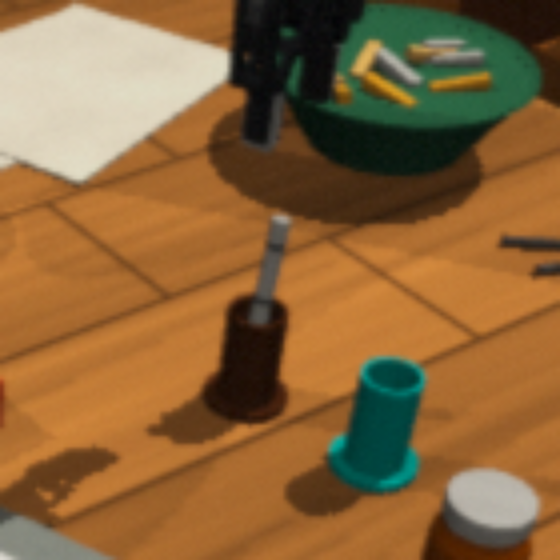

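The punch stands in the cup with its top at crop (280,220), and the gripper is clear. Moving to the plate.

Emit:
servo_tool(
  increments=[
    {"offset": [0,-3,-1],"yaw": 1.5},
    {"offset": [0,-7,-2.4],"yaw": 3},
    {"offset": [0,-11.5,-4],"yaw": 4.5},
    {"offset": [0,-16,-5.6],"yaw": 6},
    {"offset": [0,-20.5,-7.1],"yaw": 8},
    {"offset": [0,-25,-8.7],"yaw": 10},
    {"offset": [0,-29.5,-10.3],"yaw": 12},
    {"offset": [0,-34,-11.9],"yaw": 12.6},
  ],
  claw=1,
)

```text
clock: 10.8
tcp_pos: [0.543, -0.0972, 0.2028]
orientation: [0.705, -0.056, 0.705, 0.057]
wrist_force: [1.4, -0.6, -0.2]
finger_gap: 0.0857
```

```bash
python3 -c "
from h import *
go((.5525,-.2465,.12),0.162+np.pi/2)"
```

```text
tcp [ 0.543  -0.0972  0.2028] offset [  8.27 -14.9   -1.44] yawY 99.19 Rx [-0.0006  0.0004 -1.    ] q [-0.3227  0.2781 -0.0722  1.2212  0.0002 -0.4831] t 10.8 gap 0.08566482177502295 F [ 1.418  -0.5808 -0.2012]
yaw -0.09171179923143484 or 179.90828820076857
```

Emit:
servo_tool(
  increments=[
    {"offset": [1,-3.5,-0.4],"yaw": 0},
    {"offset": [2.5,-7,-0.7],"yaw": 0},
    {"offset": [4,-10,-1],"yaw": 0},
    {"offset": [5.5,-12.5,-1.2],"yaw": 0},
    {"offset": [7,-14.3,-1.4],"yaw": 0},
    {"offset": [8.2,-14.9,-1.4],"yaw": 0},
    {"offset": [8.2,-14.9,-1.4],"yaw": 0},
    {"offset": [8.2,-14.9,-1.4],"yaw": 0},
  ],
)

```text
clock: 11.6
tcp_pos: [0.5534, -0.2435, 0.121]
orientation: [0.704, -0.057, 0.705, 0.058]
wrist_force: [-0.3, -0.3, 0.4]
finger_gap: 0.0856
```

```bash
python3 -c "
from h import *
go((.5525,-.2465,.021),0.162+np.pi/2)
snap('scene','s6');snap('top','t6')
d=cv2.imread('pics/s6.png')[160:300,150:290];e=cv2.imread('pics/t6.png')[160:300,340:480]
cv2.imwrite('pics/s6c.png',cv2.resize(np.hstack([d,e]),None,fx=2.8,fy=2.8))"
```

```text
tcp [ 0.5534 -0.2435  0.121 ] offset [10.   -0.29 -0.13] yawY 99.29 Rx [-0.0009  0.0011 -1.    ] q [-0.5475  0.4227 -0.069   1.0804  0.0005 -0.7097] t 11.6 gap 0.08560648316472648 F [-0.3231 -0.3088  0.4456]
yaw 0.011594909606055148 or -179.98840509039394
```

View pics/s6c.png

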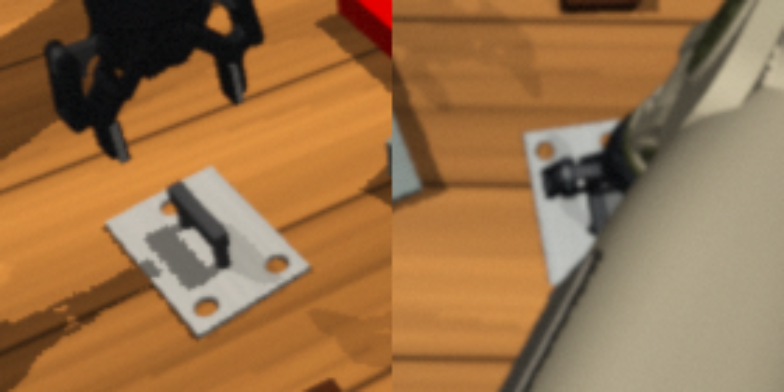

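The jaws straddle the bar at scene crop (200,220). Descending with small corrections.

Emit:
servo_tool(
  increments=[
    {"offset": [1.5,-0.2,0],"yaw": 0},
    {"offset": [3,-0.2,-0.1],"yaw": 0},
    {"offset": [4.5,-0.2,-0.1],"yaw": 0},
    {"offset": [5.5,-0.2,-0.1],"yaw": 0},
    {"offset": [6,-0.2,-0.1],"yaw": 0},
    {"offset": [6,-0.2,-0.1],"yaw": 0},
    {"offset": [6,-0.2,-0.1],"yaw": 0},
    {"offset": [6,-0.2,-0.1],"yaw": 0},
  ],
)

```text
clock: 12.5
tcp_pos: [0.5536, -0.2471, 0.0621]
orientation: [0.705, -0.057, 0.704, 0.057]
wrist_force: [0.6, 0.2, 0.5]
finger_gap: 0.0853
```

```bash
python3 -c "
from h import *
go((.5525,-.2465,.020),0.162+np.pi/2)"
```

```text
tcp [ 0.5536 -0.2471  0.0621] offset [ 4.21  0.08 -0.11] yawY 99.25 Rx [ 0.0013 -0.0007 -1.    ] q [-0.5522  0.4698 -0.1502  0.9493  0.0001 -0.7136] t 12.5 gap 0.08530792019554145 F [0.5617 0.1967 0.4839]
yaw -0.03407897921388923 or 179.9659210207861
```

Emit:
servo_tool(
  increments=[
    {"offset": [1,0,-0.1],"yaw": 0},
    {"offset": [2,0,-0.1],"yaw": 0},
    {"offset": [3,0,-0.1],"yaw": 0},
    {"offset": [3.8,0,-0.1],"yaw": 0},
    {"offset": [4.2,0,-0.1],"yaw": 0},
    {"offset": [4.2,0,-0.1],"yaw": 0},
    {"offset": [4.2,0,-0.1],"yaw": 0},
    {"offset": [4.2,0,-0.1],"yaw": 0},
  ],
)

```text
clock: 13.3
tcp_pos: [0.5524, -0.2472, 0.0197]
orientation: [0.705, -0.057, 0.705, 0.057]
wrist_force: [-0.3, -0.4, 0.6]
finger_gap: 0.0854
```

Emit:
servo_tool(
  increments=[
    {"offset": [0,0,0],"yaw": 0},
    {"offset": [0,0,0],"yaw": 0},
    {"offset": [0,0,0],"yaw": 0},
    {"offset": [0,0,0],"yaw": 0},
    {"offset": [0,0,0],"yaw": 0},
    {"offset": [0,0,0],"yaw": 0},
    {"offset": [0,0,0],"yaw": 0},
    {"offset": [0,0,0],"yaw": 0},
  ],
  claw=0,
  force=80,
)

```text
clock: 14.1
tcp_pos: [0.5521, -0.2469, 0.0195]
orientation: [0.705, -0.057, 0.705, 0.057]
wrist_force: [-1.4, 1.8, 4.0]
finger_gap: 0.0126
```

```bash
python3 -c "
from h import *
go((.5525,-.2465,.14),0.162+np.pi/2)
snap('scene','s7')
d=cv2.imread('pics/s7.png')[160:300,150:290]
cv2.imwrite('pics/s7c.png',cv2.resize(d,None,fx=4,fy=4))"
```

```text
tcp [ 0.5521 -0.2469  0.0195] offset [-12.05   0.03   0.05] yawY 99.24 Rx [ 0.0002  0.0002 -1.    ] q [-0.5533  0.5099 -0.2022  0.8586  0.0003 -0.7147] t 14.1 gap 0.012580173486175268 F [-1.4024  1.7703  4.0265]
yaw -0.03699215247696365 or 179.96300784752304
```

View pics/s7c.png

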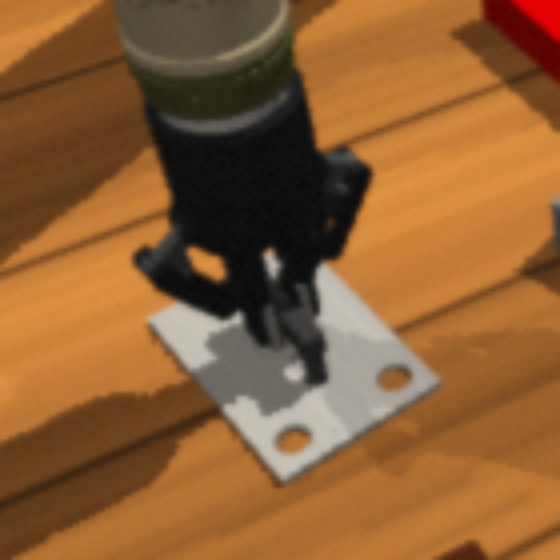

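The bar is gripped, with both far plate holes visible at crop (393,377) and (293,437). Lifting.

Emit:
servo_tool(
  increments=[
    {"offset": [-0.5,0,0],"yaw": 0},
    {"offset": [-1.5,0,0],"yaw": 0},
    {"offset": [-3,0,0],"yaw": 0},
    {"offset": [-5,0,0],"yaw": 0},
    {"offset": [-7,0,0],"yaw": 0},
    {"offset": [-9,0,0],"yaw": 0},
    {"offset": [-10.5,0,0],"yaw": 0},
    {"offset": [-11,0,0],"yaw": 0},
  ],
)

```text
clock: 14.95
tcp_pos: [0.5528, -0.2475, 0.1312]
orientation: [0.706, -0.058, 0.704, 0.056]
wrist_force: [0.8, -0.3, -5.6]
finger_gap: 0.0127
```

Emit:
servo_tool(
  increments=[
    {"offset": [0,0,0],"yaw": 0},
    {"offset": [0,0,0],"yaw": 0},
    {"offset": [0,0,0],"yaw": 0},
    {"offset": [0,0,0],"yaw": 0},
    {"offset": [0,0,0],"yaw": 0},
    {"offset": [0,0,0],"yaw": 0},
    {"offset": [0,0,0],"yaw": 0},
    {"offset": [0,0,0],"yaw": 0},
  ],
)

```text
clock: 15.75
tcp_pos: [0.5521, -0.247, 0.1293]
orientation: [0.705, -0.057, 0.705, 0.057]
wrist_force: [-0.0, 0.3, -6.2]
finger_gap: 0.0127
```

```bash
python3 -c "
from h import *
go((.6099,-.0084,.13),0.384+np.pi/2)
snap('scene','s8')
d=cv2.imread('pics/s8.png')[110:250,150:290]
cv2.imwrite('pics/s8c.png',cv2.resize(d,None,fx=4,fy=4))"
```

```text
tcp [ 0.5521 -0.247   0.1293] offset [-0.07 22.62  9.54] yawY 99.24 Rx [ 0.0001  0.0001 -1.    ] q [-0.5534  0.4165 -0.0575  1.0968  0.0001 -0.7148] t 15.75 gap 0.012736278230799147 F [-0.0468  0.26   -6.1879]
yaw -12.757622733688049 or 167.24237726631196
```

View pics/s8c.png

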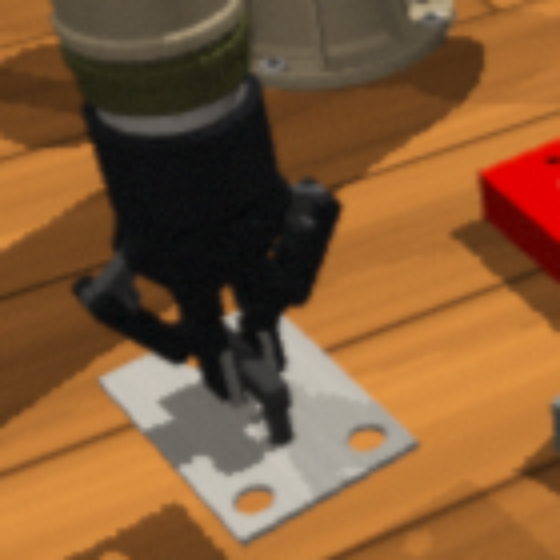

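```bash
python3 -c "
from h import *
S=np.load('s8.npz')['p'];sat=S.max(2).astype(int)-S.min(2)
a=cen(sat,241,219,5,45,False);b=cen(sat,213,234.5,5,45,False)
print(a,b,onz('scene',*a,.1124),onz('scene',*b,.1124), proj('scene',(.6017,-.2065,.1124)),proj('scene',(.6118,-.2696,.1124)))"
```

```text
(np.float64(241.1238689547582), np.float64(219.65678627145087)) (np.float64(213.12807728264258), np.float64(235.1495793081957)) [ 0.6014 -0.207   0.1124] [ 0.6116 -0.2701  0.1124] (np.float64(241.4244663880894), np.float64(219.6656569722641)) (np.float64(213.41293985960243), np.float64(235.09762155957978))
```

Emit:
servo_tool(
  increments=[
    {"offset": [0,2,0.8],"yaw": -1},
    {"offset": [0,5,2.1],"yaw": -3},
    {"offset": [0,8.5,3.6],"yaw": -5},
    {"offset": [0,12,5.1],"yaw": -7},
    {"offset": [0,15.5,6.5],"yaw": -9},
    {"offset": [0,19,8],"yaw": -11},
    {"offset": [0,21.5,9.1],"yaw": -12.3},
    {"offset": [0,22.6,9.5],"yaw": -12.8},
  ],
)

```text
clock: 16.6
tcp_pos: [0.61, -0.0059, 0.1294]
orientation: [0.694, -0.136, 0.694, 0.137]
wrist_force: [-0.1, -0.1, -5.2]
finger_gap: 0.0125
```

Emit:
servo_tool(
  increments=[
    {"offset": [0,0,0],"yaw": 0},
    {"offset": [0,0,0],"yaw": 0},
    {"offset": [0,0,0],"yaw": 0},
    {"offset": [0,0,0],"yaw": 0},
    {"offset": [0,0,0],"yaw": 0},
    {"offset": [0,0,0],"yaw": 0},
    {"offset": [0,0,0],"yaw": 0},
    {"offset": [0,0,0],"yaw": 0},
  ],
)

```text
clock: 17.4
tcp_pos: [0.6095, -0.0088, 0.1293]
orientation: [0.694, -0.135, 0.694, 0.135]
wrist_force: [0.2, -0.9, -5.7]
finger_gap: 0.0125
```

```bash
python3 -c "
from h import *
go((.6099,-.0084,.0745),0.384+np.pi/2)
snap('scene','s9')
d=cv2.imread('pics/s9.png')[110:250,250:390]
cv2.imwrite('pics/s9c.png',cv2.resize(d,None,fx=4,fy=4))"
```

```text
tcp [ 0.6095 -0.0088  0.1293] offset [5.48 0.02 0.05] yawY 112.03 Rx [ 0.0001  0.0001 -1.    ] q [-0.1461  0.4251 -0.0439  1.1016  0.0001 -0.5306] t 17.4 gap 0.012516064082804123 F [ 0.1841 -0.9115 -5.6901]
yaw 0.027991938014720344 or -179.9720080619853
```

View pics/s9c.png

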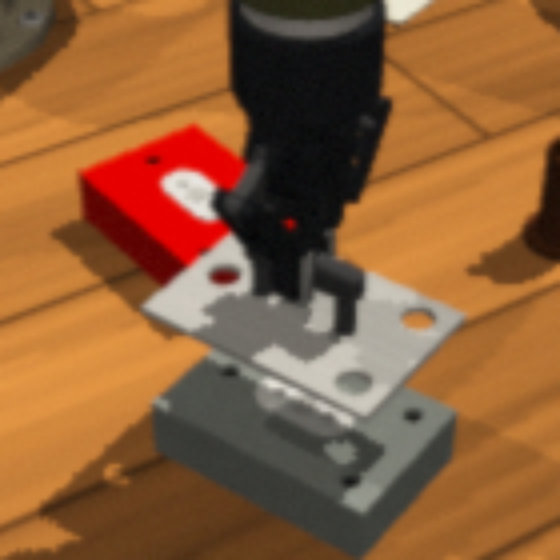

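The plate is level, and its far holes are within 0.3 mm of the prediction after the lift. Base hole c now shows at crop (230,372), so I'll check it before lowering.

```bash
python3 -c "
from h import *
S=np.load('s9.npz')['p'];g=S.max(2)
for e,(u,v) in dict(c=(230,373),a=(413,415),b=(352,481)).items():
    p=cen(g,250+u/4-.4,110+v/4-.4,2,75); print(e,p,onz('scene',*p,.04))
print(.5589,-.029)
s=S.max(2).astype(int)-S.min(2)
print('plate c?',onz('scene',250+224/4-.4,110+274/4-.4,.1123),'a',onz('scene',250+418/4-.4,110+319/4-.4,.1123),'b',onz('scene',250+354/4-.4,110+381/4-.4,.1123))"
```

```text
c (np.float64(306.87111111111113), np.float64(202.6888888888889)) [ 0.5603 -0.0294  0.04  ]
a (np.float64(352.8100558659218), np.float64(213.5977653631285)) [0.65  0.042 0.04 ]
b (np.float64(337.23884514435696), np.float64(229.61417322834646)) [ 0.6731 -0.0176  0.04  ]
0.5589 -0.029
plate c? [ 0.5558 -0.0281  0.1123] a [0.6472 0.0425 0.1123] b [ 0.6699 -0.0159  0.1123]
```

Emit:
servo_tool(
  increments=[
    {"offset": [0.5,0,0],"yaw": 0},
    {"offset": [1.2,0,0],"yaw": 0},
    {"offset": [2,0,0],"yaw": 0},
    {"offset": [2.8,0,0],"yaw": 0},
    {"offset": [3.5,0,0],"yaw": 0},
    {"offset": [4,0,0],"yaw": 0},
    {"offset": [4,0,0],"yaw": 0},
    {"offset": [4,0,0],"yaw": 0},
  ],
)

```text
clock: 18.25
tcp_pos: [0.6095, -0.0087, 0.0892]
orientation: [0.694, -0.135, 0.694, 0.135]
wrist_force: [0.1, 0.0, -5.2]
finger_gap: 0.0129
```

```bash
python3 -c "
from h import *
go((.6099,-.0084,.0745),0.384+np.pi/2)"
```

```text
tcp [ 0.6095 -0.0087  0.0892] offset [1.47 0.01 0.04] yawY 112.04 Rx [-0.0001  0.0001 -1.    ] q [-0.1459  0.4539 -0.103   1.0139  0.0001 -0.5306] t 18.25 gap 0.01294985649758452 F [ 0.0887  0.0105 -5.19  ]
yaw 0.04218131521857884 or -179.95781868478142
```

Emit:
servo_tool(
  increments=[
    {"offset": [0.4,0,0],"yaw": 0},
    {"offset": [0.8,0,0],"yaw": 0},
    {"offset": [1.2,0,0.1],"yaw": 0},
    {"offset": [1.4,0,0.1],"yaw": 0},
    {"offset": [1.4,0,0.1],"yaw": 0},
    {"offset": [1.4,0,0.1],"yaw": 0},
    {"offset": [1.4,0,0.1],"yaw": 0},
    {"offset": [1.4,0,0.1],"yaw": 0},
  ],
)

```text
clock: 19.05
tcp_pos: [0.6106, -0.0083, 0.0755]
orientation: [0.694, -0.135, 0.694, 0.135]
wrist_force: [-0.0, -0.9, -5.4]
finger_gap: 0.0125
```

```bash
python3 -c "
from h import *
go((.6099,-.0084,.0745),0.384+np.pi/2)
snap('scene','s10');snap('top','t10')
d=cv2.imread('pics/s10.png')[150:260,270:380];e=cv2.imread('pics/t10.png')[160:270,270:380]
cv2.imwrite('pics/s10c.png',cv2.resize(d,None,fx=5,fy=5,interpolation=cv2.INTER_CUBIC))
cv2.imwrite('pics/t10c.png',cv2.resize(e,None,fx=5,fy=5,interpolation=cv2.INTER_CUBIC))"
```

```text
tcp [ 0.6106 -0.0083  0.0755] offset [ 0.1   0.02 -0.07] yawY 112.04 Rx [ 0.0005  0.0001 -1.    ] q [-0.145   0.4666 -0.1192  0.9846  0.0001 -0.5298] t 19.05 gap 0.012540127369034646 F [-0.0157 -0.9044 -5.4202]
yaw 0.041097531180921486 or -179.95890246881908
```

View pics/s10c.png

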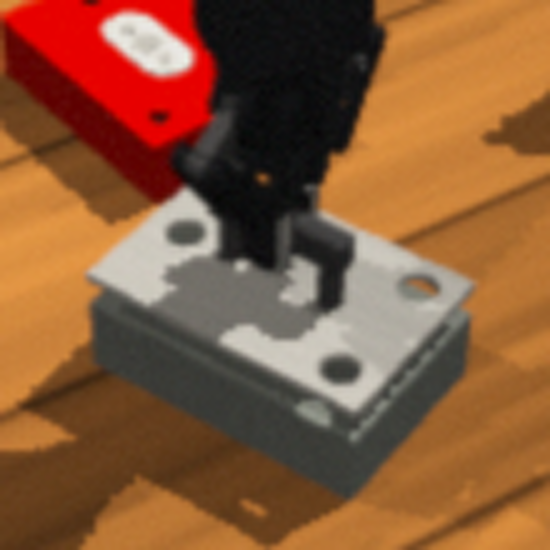

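View pics/t10c.png

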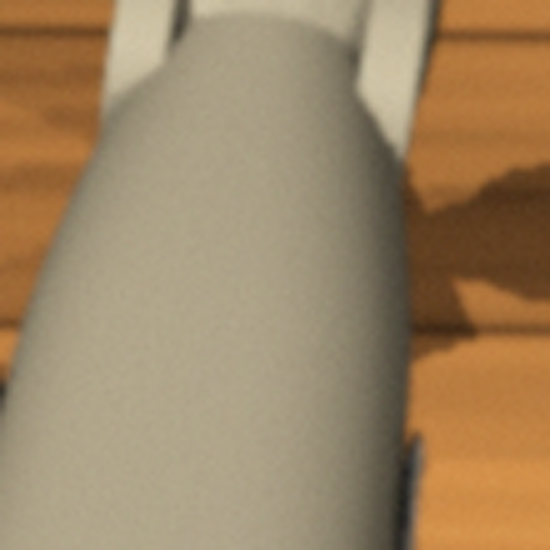

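```bash
python3 -c "
from h import *
S=np.load('s10.npz')['p']; g=cv2.resize(S.min(2),None,fx=5,fy=5,interpolation=cv2.INTER_CUBIC)
base=dict(a=(.6489,.0419),b=(.6729,-.0175),c=(.5600,-.0290))
zm=.0755-.0195+.0025
for k,(u,v) in dict(a=(420,287),b=(342,368),c=(185,232)).items():
    U,V=270*5+u,150*5+v; r=32; w=g[V-r:V+r,U-r:U+r]
    for th in (105,120):
        m=(w<th).astype(np.uint8); n,l,st,ce=cv2.connectedComponentsWithStats(m); i=l[r,r] or 1+np.argmax(st[1:,4])
        x,y=(U-r+ce[i][0]+.5)/5-.5,(V-r+ce[i][1]+.5)/5-.5
        print(k,th,st[i],onz('scene',x,y,zm)[:2],'base',base[k])
"
```

```text
a 105 [ 15  21  36  20 456] [0.6475 0.0463] base (0.6489, 0.0419)
a 120 [ 13  20  39  22 700] [0.6475 0.045 ] base (0.6489, 0.0419)
b 105 [ 12  21  38  26 804] [ 0.6724 -0.0166] base (0.6729, -0.0175)
b 120 [ 11  20  40  28 920] [ 0.6723 -0.0165] base (0.6729, -0.0175)
c 105 [ 16  23  34  21 586] [ 0.5579 -0.0279] base (0.56, -0.029)
c 120 [ 15  22  36  23 695] [ 0.5578 -0.028 ] base (0.56, -0.029)
```

```bash
python3 -c "
from h import *
f=np.load('s10.npz');D=f['d'];S=f['p']
v,u=np.mgrid[0:400,0:640]; m=M['scene']; F=200/np.tan(np.radians(m['vertical_fov'])/2); W=m['world_from_camera']
C=np.stack([(u-m['cx'])/F*D,-(v-m['cy'])/F*D,-D],-1)@W[:3,:3].T+W[:3,3]
p=C[(D>0)&(np.hypot(C[...,0]-.61,C[...,1]+.008)<.09)&(abs(C[...,2]-.0605)<.008)&(S.min(2)>130)]
A=np.c_[p[:,:2]-[.61,-.008],np.ones(len(p))]; c=np.linalg.lstsq(A,p[:,2],rcond=None)[0]; print(len(p),'tilt,topz',c)
print('rect',cv2.minAreaRect(p[:,:2].astype(np.float32)*1000))
f=np.load('s9.npz');D=f['d'];S=f['p']
C=np.stack([(u-m['cx'])/F*D,-(v-m['cy'])/F*D,-D],-1)@W[:3,:3].T+W[:3,3]
q=C[(np.hypot(C[...,0]-.64,C[...,1]+.01)<.06)&(abs(C[...,2]-.04)<.006)]; print('base top',len(q),np.median(q[:,2]))
p=C[(D>0)&(np.hypot(C[...,0]-.61,C[...,1]+.008)<.09)&(abs(C[...,2]-.1145)<.008)&(S.min(2)>130)];print('plate top s9',np.median(p[:,2]),cv2.minAreaRect(p[:,:2].astype(np.float32)*1000))
"
```

```text
972 tilt,topz [0.     0.0013 0.0615]
rect ((610.5467529296875, -9.183486938476562), (151.2377166748047, 100.74005889892578), 22.049861907958984)
base top 1101 0.04055497198466729
plate top s9 0.11520201592469448 ((609.5584716796875, -9.877838134765625), (151.21115112304688, 99.94398498535156), 22.254358291625977)
```

Depth puts the plate centre at (0.6105,-0.0092) with yaw 0.385, against a base centre of (0.6103,-0.0083) and yaw 0.385. The plate is level, but the gap is 15.9 mm. I'll go down 1 mm and let it settle.

Emit:
servo_tool(
  increments=[
    {"offset": [0.1,0,0],"yaw": 0},
    {"offset": [0.1,0,0],"yaw": 0},
    {"offset": [0.1,0,0],"yaw": 0},
    {"offset": [0.1,0,0],"yaw": 0},
    {"offset": [0.1,0,0],"yaw": 0},
    {"offset": [0.1,0,0],"yaw": 0},
    {"offset": [0.1,0,0],"yaw": 0},
    {"offset": [0.1,0,0],"yaw": 0},
  ],
)

```text
clock: 19.95
tcp_pos: [0.6104, -0.0083, 0.0743]
orientation: [0.694, -0.135, 0.694, 0.135]
wrist_force: [-0.1, -0.0, -5.5]
finger_gap: 0.013
```

Emit:
servo_tool(
  increments=[
    {"offset": [0,0,0],"yaw": 0},
    {"offset": [0,0,0],"yaw": 0},
    {"offset": [0,0,0],"yaw": 0},
    {"offset": [0,0,0],"yaw": 0},
    {"offset": [0,0,0],"yaw": 0},
    {"offset": [0,0,0],"yaw": 0},
    {"offset": [0,0,0],"yaw": 0},
    {"offset": [0,0,0],"yaw": 0},
  ],
)

```text
clock: 20.75
tcp_pos: [0.6104, -0.0083, 0.0743]
orientation: [0.694, -0.135, 0.694, 0.135]
wrist_force: [-0.0, 0.4, -5.4]
finger_gap: 0.0125
```

```bash
python3 -c "
from h import *
go((.6103,-.0083,.0745),0.385+np.pi/2)
print(env.get_state()['qvel'])
snap('scene','s11')
f=np.load('s11.npz');D=f['d'];S=f['p']
v,u=np.mgrid[0:400,0:640]; m=M['scene']; F=200/np.tan(np.radians(m['vertical_fov'])/2); W=m['world_from_camera']
C=np.stack([(u-m['cx'])/F*D,-(v-m['cy'])/F*D,-D],-1)@W[:3,:3].T+W[:3,3]
p=C[(D>0)&(np.hypot(C[...,0]-.61,C[...,1]+.008)<.09)&(abs(C[...,2]-.0605)<.008)&(S.min(2)>130)]
A=np.c_[p[:,:2]-[.61,-.008],np.ones(len(p))]; print(np.linalg.lstsq(A,p[:,2],rcond=None)[0],cv2.minAreaRect(p[:,:2].astype(np.float32)*1000))
"
```

```text
tcp [ 0.6104 -0.0083  0.0743] offset [-0.02  0.01 -0.01] yawY 112.04 Rx [ 0.      0.0001 -1.    ] q [-0.1451  0.4676 -0.1208  0.9824  0.0001 -0.5298] t 20.75 gap 0.012494076228816542 F [-0.0339  0.3779 -5.4124]
yaw -0.01657839894306159 or 179.98342160105693
[ 0.001   0.0006  0.0005 -0.0001 -0.001  -0.0006]
[-0.0006  0.      0.0602] ((610.8209838867188, -9.046463012695312), (150.7597198486328, 101.76123046875), 22.519189834594727)
```

View pics/s11.png

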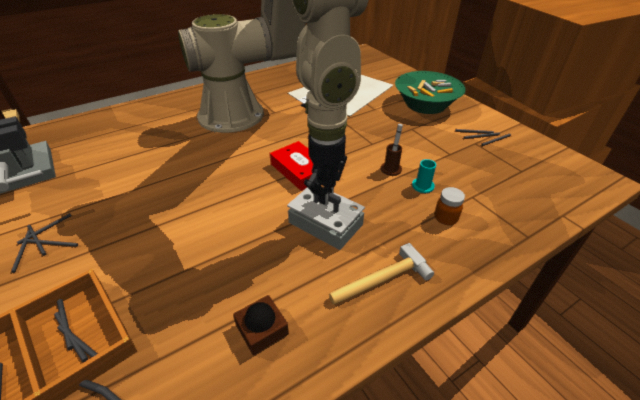

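The last picture shows the punch standing in the brown cup at (398,145) and the plate over the grey base at (326,212). The hammer (382,275), jar (450,205) and former (261,323) are where they started. Handing in.

```bash
python3 -c "
from h import *
print(env.hand_in())"
```

```text
the job is handed in; nothing more can be done
None
```

The job is handed in at about 21 s of the 59 s allowed. The punch is standing in the brown wooden cup, and the arm is still holding the cover plate by its grip bar over the grey base.

**Plate position:** The last checks put the gripper within about 0.2 mm and 0.02° of the target. Depth readings put the plate within about 1 mm of the base centre, with yaw within about 0.5°. It is level to about 0.001 rad, with a gap of about 14.7–15 mm. The arm was motionless, and the wrist force of about -5.4 N is close to the plate's weight alone.

**Other objects:** In the last picture the hammer, jar and former are where they started.

**Checks that disagreed or could not be made:**
- **Hole positions:** An estimate from the plate's hole edges in the scene camera was about 2 mm off. Counting the dark hole walls as part of the opening probably explains it, and allowing for that cuts the difference to about 1.5 mm at most. About 4 mm is allowed.
- **No view through the holes:** The arm blocked the top camera, so I could not look straight down through the plate holes. The alignment rests on measured positions instead.

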